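# Third hand for a coat peg

## Task

Pick the loose coat peg out of the pocket tray and press its square foot flat against the front of the coat rail, level and square to it, centred over the empty screw hole midway between the two fitted pegs, so that I can drive the screw from behind. Push the sprung rail straight back about half its travel (a steady push of about 10 newtons), never all the way to its stop, touch the rail with nothing but the peg, and finish while still gripping and pressing it there: do not let go. Leave the other tray parts, the screwdriver and the jar where they are.

Things in the scene. Friction and masses are not known exactly. Their poses are not given: they have to be found in the camera images.
- peg: loose wooden coat peg in one of the three tray pockets, 62 mm long (x), 35-70 g. Square foot 32x32x10 mm at +x; square waist 20x20 mm from x = -13 to +21 mm, where to grip it (across y); round head 32 mm wide, 18 mm long at -x. Origin under mid-length on its underside, z up: its axis runs 16 mm above. In the tray the foot points away from the robot, within 25 degrees of world +x
- peg_foot (a point): centre of the flat outer face of the peg's foot, on the peg's axis, 31 mm ahead (+x) of the origin and 16 mm above it; axes as the peg's
- hole (a point): coat rail: pale board 260 mm long (y), 58 mm high, 18 mm thick (x), on edge, top 71 mm above the table. This point: the empty screw hole (8 mm dark spot) on the front face, towards the robot, mid-length, 42 mm above the table. x points level through the board away from the robot (push that way), z up. Two like pegs are fitted 100 mm to either side of the hole, sticking out 62 mm to the front
- rail (a joint): how far the rail has been pushed back along its x, in m: 0 at rest, 0.024 at the hard stop. Springs resist with 0.8 N per mm from rest (no preload; about 0.2 N friction): 10 N is 12.5 mm, the stop is met at about 19 N
- jig: jig fixed to the table, carrying the sprung rail: plywood base 12 mm thick, 200 mm wide (y), from 24 mm in front of the resting rail's face to 91 mm behind it; two steel spring housings 62 mm high stand behind the rail. Origin on the table, 6 mm behind the resting face, below the hole; x as the rail's
- tray: grey open tray fixed to the table, 110 mm (x) by 275 mm (y), 18 mm high, walls and floor 5 mm thick, with three equal pockets side by side along y, centres at y = -90, 0 and +90 mm, each about 100 x 85 mm inside. Origin under its centre
- knob: bystander: turned wooden knob, 38 mm across, 32 mm high, standing in a tray pocket; origin at its underside. Leave alone
- bracket: bystander: steel angle bracket, foot 45 x 30 x 4 mm with a 34 mm high upright, in a tray pocket; origin under its centre. Leave alone
- screwdriver: bystander: screwdriver lying beyond the jig, about 200 mm long; leave alone
- jar: bystander: lidded jar 60 mm across, 80 mm high, on the table beyond the tray; origin at its underside. Leave alone
There are look-alikes about, which are no part of the job. What is shaped like the peg but purple is not meant.

How it is judged:
By the outcome, as a careful person would: the job done as asked, in the order asked, and still so for the second after the job is handed in, while the arm keeps its last pose, push and grip.
It also fails if it takes over 42 s, if anything falls off the work surface, if the arm or the gripper's body presses on something with over 40 N, if the wrist force passes 120 N, or if a joint passes its speed limit or range.

## Robot

A 7-joint arm with a two-finger parallel gripper is mounted at the origin on the work surface. World frame = base frame: x ahead of the robot, y to its left, z up, the work surface at z = 0. Lengths are in mm, angles in rad, forces in N, time in s.
With the tool pointing down it reaches from about 425 to 1025 mm from the base axis. Payload 3.6 kg.
Tool frame: the origin (TCP) lies between the finger pads; the fingertips stand 19 mm ahead of it and the grasp point (between the pads) is the TCP; z points along the fingers, y is the line along which they close (so a half turn about z gives the same grasp; the last joint's range is limited). The gripper opens to 85 mm and grips with 20 to 120 N. Pads are 22 mm wide; open, the fingers measure 114 mm over their backs; the gripper's body (76 mm by 85 mm) begins 54 mm behind the grasp point. The pads swing forward as they close: fully open they stand 13 mm farther back than shut.
Start: joints at [-0.093, 0.591, 0.048, 1.609, -0.033, 0.943, -0.034], TCP at [725.003, 0.004, 250.302] pointing down, gripper open.
Joint ranges: [-2.69, 2.69], [-0.47, 2.24], [-1.27, 1.36], [0.19, 2.51], [-1.53, 4.68], [0.08, 2.07], [-3.09, 3.09]. Speed limits (rad/s): [2.57, 2.57, 3.14, 3.14, 3.14, 3.14, 3.14].

## Interface

Orientations are given as a unit quaternion [w, x, y, z].
In Python, from workcell import env, snapshot, ticket gives the robot as it stands.
- The arm moves only by the tool drive_tool, never from a script. Its argument "targets" is a list of rows, each an object of numbers: "tx", "ty", "tz": the shift along the tool's x, y, z in m; "ax", "ay", "az": the turn, a rotation vector about the tool's x, y, z in rad. A call has 1 to 12 rows; each row shifts and turns the commanded pose from where the row before left it, along the tool's axes as they then stand; what a row does not reach is not made up. A row lasts 1/10 s, in which the tool goes at most 50 mm and 8.59 degrees, less where a joint would pass 70% of its speed; a pose out of reach is approached as far as the arm can. A call is refused whole if a number of a shift passes 0.05 or a number of a turn 0.15, either way. A call with a gripper value outside its range is refused whole. "jaw" is the opening, from -1 (shut) to 1 (fully open), set as the call begins (left out, the last holds). The fingers move at their own pace and stop on an object; "squeeze" is the grip in N (left out, the last holds). Time passes only in rows, so rows that do not move let the fingers close. It gives the time, the measured TCP pose, the force, the opening and the grip force at its end, in the units of the state.
- env.get_obs(): the state, without advancing time (a new reading comes with each control period).
- snapshot(name): name is "scene" or "side" or "wrist"; returns a dict with "color" (400x640x3 uint8, red, green, blue), "range_z" (400x640 float32, mm along the optical axis (not along the pixel's ray), 0 where there is no reading), "K" (3x3 intrinsics, pixels), "rvec" (rotation vector, rad) and "tvec" (3), from world to camera coordinates, as OpenCV has them; the wrist camera has in their place "T_tool_cam" (4x4, takes a point from camera to tool coordinates, whose origin is the TCP and whose axes are the flange's). Camera axes: x right, y down, z forward; pixel columns grow to the right and rows downward; lengths in mm; the calibration is good to about 2 mm. A picture is of the moment at which its call begins: read the wrist's pose just before it.
- ticket.job_done(): hands the job in; it is judged then, once.
The state is a dict: "time_s": time; "q": joint angles; "joint_vel": joint speeds; "tau": joint torques, N m; "tcp_pos": TCP position; "ee_rot": TCP orientation; "force": force on the tool from outside, world axes, zero at the start; "wrist_torque": the same for the moment, N m; "width": finger opening in mm; "grasp_force": force on a finger pad.
Only numpy, scipy, OpenCV 4.12 (cv2) and the standard library are available. Lean on these libraries where they do the work, as an engineer would, in place of code of your own. Each camera call takes 0.05 s, during which the arm holds its last target. There are 200 camera calls.

## Working session

There is one attempt and no reset: what is moved stays moved. The work goes in short steps, Python scripts to look and compute and a tool call to move; the robot and the scene stay as the last step left them, time stands still between calls to the robot, and variables do not carry over. Pictures are saved under pics/ and viewed, at most 10 in all, crops included, and the job is handed in when it is done.

Besides the shell and the picture viewer there is one more tool, called after ">>>" by a JSON object that holds its "api" and its "payload". drive_tool: Moves the arm, as the interface text tells. Its arguments: {"type":"object","properties":{"targets":{"type":"array","items":{"type":"object","properties":{"tx":{"type":"number"},"ty":{"type":"number"},"tz":{"type":"number"},"ax":{"type":"number"},"ay":{"type":"number"},"az":{"type":"number"}}}},"jaw":{"type":"number"},"squeeze":{"type":"number"}},"required":["targets"]}

```bash
ls; mkdir -p pics; python3 - <<'E'
from workcell import env, snapshot
import cv2,pickle
o=env.get_obs();print({k:o[k] for k in('time_s','tcp_pos','ee_rot','force','width')})
d={}
for n in('scene','side','wrist'):
    s=snapshot(n);d[n]=s;cv2.imwrite(f'pics/{n}0.png',s['color'][:,:,::-1])
pickle.dump((o,d),open('d0.pkl','wb'))
print(d['scene']['K'],d['scene']['rvec'],d['scene']['tvec'],d['wrist']['T_tool_cam'])
E
```

```text
pics
{'time_s': 0.0, 'tcp_pos': array([ 7.24184431e+02, -2.34471672e-02,  2.49128869e+02]), 'ee_rot': array([-0.00076481,  0.70708995,  0.70712268, -0.00085633]), 'force': array([-0.11272997, -0.02099516,  0.1307257 ]), 'width': 85.10458321017116}
[[376.18113605   0.         319.21189498]
 [  0.         376.18113605 201.39274877]
 [  0.           0.           1.        ]] [ 0.64103043  2.52727662 -1.27567643] [ 515.71130292 -167.01708535 1138.50534543] [[ 8.30028651e-05 -9.66071380e-01 -2.58275205e-01  6.51379547e+01]
 [ 9.99999992e-01  1.06090762e-04 -7.54558867e-05  4.66568234e-01]
 [ 1.00296386e-04 -2.58275196e-01  9.66071381e-01 -1.24402534e+02]
 [ 0.00000000e+00  0.00000000e+00  0.00000000e+00  1.00000000e+00]]
```

View pics/scene0.png

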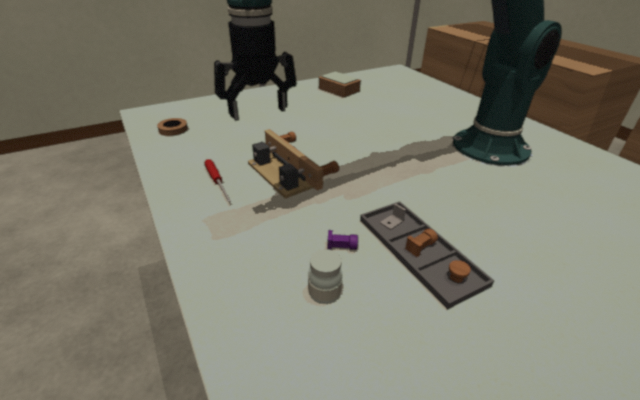

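View pics/side0.png

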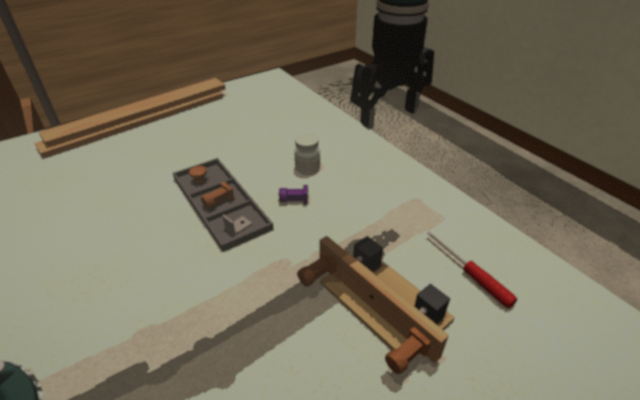

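The scene view shows the peg at (422,241) in the middle pocket, the bracket and knob beside it, the rail at about (293,158), and the purple look-alike at (343,241). The side view shows the rail's front with the hole at (372,296) and the peg at (217,195).

```bash
cat > h.py <<'E'
import numpy as np,cv2,pickle
from scipy.spatial.transform import Rotation as R
def campose(s,o=None):
    if 'rvec' in s:
        Rm=cv2.Rodrigues(np.array(s['rvec'],float))[0];return Rm.T,-Rm.T@np.ravel(s['tvec'])
    q=o['ee_rot'];Rt=R.from_quat([q[1],q[2],q[3],q[0]]).as_matrix();T=s['T_tool_cam']
    return Rt@T[:3,:3],Rt@T[:3,3]+o['tcp_pos']
def cloud(s,o=None):
    Rw,c=campose(s,o);v,u=np.mgrid[:400,:640];z=s['range_z'];K=s['K']
    p=np.stack([(u-K[0,2])/K[0,0]*z,(v-K[1,2])/K[1,1]*z,z],-1)
    w=p@Rw.T+c;w[z<=0]=np.nan;return w
def ray(s,uv,h,o=None,n=(0,0,1)):
    Rw,c=campose(s,o);d=Rw@np.array([(uv[0]-s['K'][0,2])/s['K'][0,0],(uv[1]-s['K'][1,2])/s['K'][1,1],1])
    n=np.array(n,float);return c+d*(h-n@c)/(n@d)
E
python3 - <<'E'
from h import *
np.set_printoptions(precision=1,suppress=True)
o,d=pickle.load(open('d0.pkl','rb'))
for n,box,px in(('scene',(395,225,445,260),[]),('side',(195,178,240,212),[(372,296),(330,262),(420,345)])):
    s=d[n];W=cloud(s);hsv=cv2.cvtColor(s['color'],cv2.COLOR_RGB2HSV)
    x0,y0,x1,y1=box
    m=np.zeros((400,640),bool);m[y0:y1,x0:x1]=True
    m&=(hsv[...,1]>110)&((hsv[...,0]<15)|(hsv[...,0]>170))
    p=W[m];p=p[np.isfinite(p).all(1)&(p[:,2]>3)]
    r=cv2.minAreaRect(p[:,:2].astype(np.float32))
    print(n,len(p),p.min(0),p.max(0),p.mean(0),r, 'top',p[p[:,2]>25].mean(0))
    for q in px: print(q,W[q[1],q[0]])
    # rail: points above table 50..80 in the region
    g=(W[...,2]>64)&(W[...,2]<76)&(W[...,0]<1100)&(W[...,0]>500)&(hsv[...,1]>60)
    g=g.astype(np.uint8);k,l,st,ce=cv2.connectedComponentsWithStats(g)
    for i in range(1,k):
        if st[i,4]>60:
            t=W[l==i];print(' rail?',st[i],t.mean(0),cv2.minAreaRect(t[:,:2].astype(np.float32)))
    print(W[200:320:20,300:440:20].reshape(-1,3)[:3])
E
```

```text
scene 474 [441.7 207.8   3.5] [522.5 267.4  38.5] [496.5 250.6  26.5] ((480.9911804199219, 233.8207244873047), (84.17074584960938, 54.09535217285156), 9.998117446899414) top [493.3 249.3  31.5]
 rail? [265 129  59  44 427] [ 591.7 -135.1   69.1] ((591.119384765625, -147.2684326171875), (19.361278533935547, 260.0483703613281), 6.229726791381836)
[[630.5 -20.3  -1. ]
 [589.2   4.    0.6]
 [545.3  24.3  -1.2]]
side 397 [458.2 222.3   3. ] [533.7 336.1  37.7] [490.8 245.2  26.6] ((497.5781555175781, 273.77911376953125), (113.59220886230469, 64.1620864868164), 77.82750701904297) top [489.9 239.8  31.1]
(372, 296) [ 583.  -153.6   45. ]
(330, 262) [564.4 -64.5  53.9]
(420, 345) [ 581.9 -260.8   50.7]
 rail? [ 320  237  129  108 1811] [ 592.5 -167.3   69.3] ((592.1802368164062, -151.9279327392578), (19.532291412353516, 259.3407897949219), 6.293723106384277)
[[637.2 150.9   6. ]
 [676.3 132.7   0.3]
 [712.3 109.   -0.2]]
```

View pics/wrist0.png

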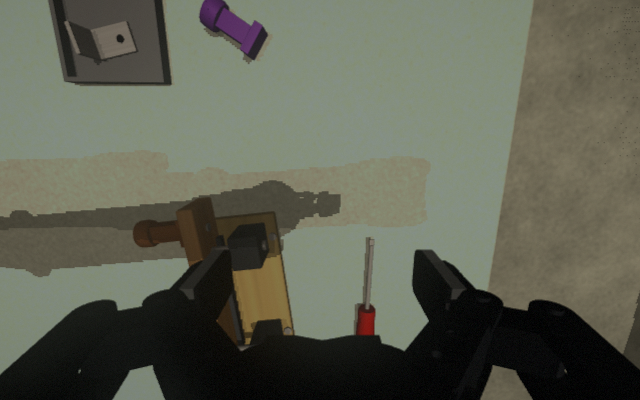

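The wrist view shows the rail (around (215,260)), the fitted left peg (155,233), and the bracket pocket at top left. I'm moving the wrist over the middle pocket, turned so the fingers close across world y.

>>> {"api": "drive_tool", "payload": {"targets": [{"tx":0.03,"ty":-0.029},{"tx":0.03,"ty":-0.029},{"tx":0.03,"ty":-0.029},{"tx":0.03,"ty":-0.029},{"tx":0.03,"ty":-0.029},{"tx":0.03,"ty":-0.029},{"tx":0.03,"ty":-0.029},{"tx":0.03,"ty":-0.029}], "jaw": 1}}

```text
invalid input at $.targets[0]: expected keys tx, ty, tz, ax, ay, az
```

>>> {"api": "drive_tool", "payload": {"targets": [{"az":-0.143,"tz":0.004},{"az":-0.143,"tz":0.004},{"az":-0.143,"tz":0.004},{"az":-0.143,"tz":0.004},{"az":-0.143,"tz":0.004},{"az":-0.143,"tz":0.004},{"az":-0.143,"tz":0.004},{"az":-0.143,"tz":0.004},{"az":-0.143,"tz":0.004},{"az":-0.143,"tz":0.004},{"az":-0.143,"tz":0.004},{}]}}

```text
invalid input at $.targets[0]: expected keys tx, ty, tz, ax, ay, az
```

```bash
python3 - <<'E'
from workcell import env, snapshot
from h import *
np.set_printoptions(precision=2,suppress=True)
o=env.get_obs();s=snapshot('wrist');pickle.dump((o,s),open('w1.pkl','wb'))
print(o['tcp_pos'],o['ee_rot'],o['joint_vel'],o['time_s']);cv2.imwrite('pics/w1.png',s['color'][:,:,::-1])
W=cloud(s,o);hsv=cv2.cvtColor(s['color'],cv2.COLOR_RGB2HSV)
m=((hsv[...,1]>110)&((hsv[...,0]<15)|(hsv[...,0]>170))&(W[...,2]>8)&(W[...,2]<45)).astype(np.uint8)
k,l,st,ce=cv2.connectedComponentsWithStats(m)
for i in range(1,k):
    if st[i,4]>150:
        t=W[l==i];tt=t[t[:,2]>20];print(st[i],np.median(t,0),t[:,2].max(),cv2.minAreaRect(tt[:,:2].astype(np.float32)))
E
```

```text
[724.4    0.03 249.38] [-0.    0.71  0.71 -0.  ] [ 0.   -0.   -0.   -0.01  0.   -0.   -0.  ] 0.15
[356 305  19  30 464] [ 781.84 -190.81   23.22] 26.971791269616176 ((783.775634765625, -193.94021606445312), (37.70518112182617, 20.883634567260742), 89.31217193603516)
```

View pics/w1.png

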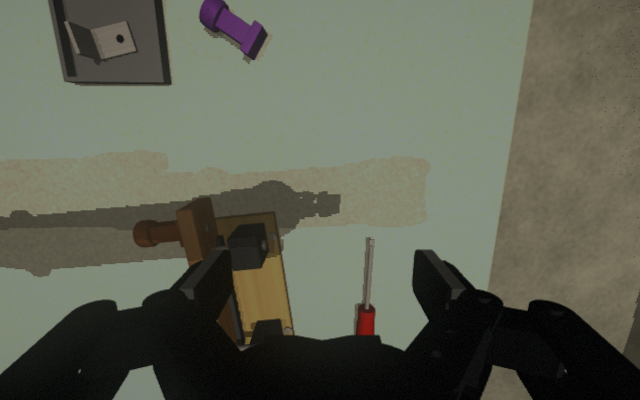

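The moves were refused because every row needs all six keys, so this picture matches the last one. I'm resending with full rows.

>>> {"api": "drive_tool", "payload": {"targets": [{"tx":0.03,"ty":-0.029,"tz":0,"ax":0,"ay":0,"az":0},{"tx":0.03,"ty":-0.029,"tz":0,"ax":0,"ay":0,"az":0},{"tx":0.03,"ty":-0.029,"tz":0,"ax":0,"ay":0,"az":0},{"tx":0.03,"ty":-0.029,"tz":0,"ax":0,"ay":0,"az":0},{"tx":0.03,"ty":-0.029,"tz":0,"ax":0,"ay":0,"az":0},{"tx":0.03,"ty":-0.029,"tz":0,"ax":0,"ay":0,"az":0},{"tx":0.03,"ty":-0.029,"tz":0,"ax":0,"ay":0,"az":0},{"tx":0.03,"ty":-0.029,"tz":0,"ax":0,"ay":0,"az":0}], "jaw": 1}}

```text
time_s: 1.0
tcp_pos: [491.6, 241.0, 250.3]
ee_rot: [0.0, 0.707, 0.707, 0.0]
force: [0.0, 0.5, -0.7]
width: 85.2
grasp_force: 0.0
```

>>> {"api": "drive_tool", "payload": {"targets": [{"tx":0,"ty":0,"tz":0.004,"ax":0,"ay":0,"az":-0.143},{"tx":0,"ty":0,"tz":0.004,"ax":0,"ay":0,"az":-0.143},{"tx":0,"ty":0,"tz":0.004,"ax":0,"ay":0,"az":-0.143},{"tx":0,"ty":0,"tz":0.004,"ax":0,"ay":0,"az":-0.143},{"tx":0,"ty":0,"tz":0.004,"ax":0,"ay":0,"az":-0.143},{"tx":0,"ty":0,"tz":0.004,"ax":0,"ay":0,"az":-0.143},{"tx":0,"ty":0,"tz":0.004,"ax":0,"ay":0,"az":-0.143},{"tx":0,"ty":0,"tz":0.004,"ax":0,"ay":0,"az":-0.143},{"tx":0,"ty":0,"tz":0.004,"ax":0,"ay":0,"az":-0.143},{"tx":0,"ty":0,"tz":0.004,"ax":0,"ay":0,"az":-0.143},{"tx":0,"ty":0,"tz":0.004,"ax":0,"ay":0,"az":-0.143},{"tx":0,"ty":0,"tz":0,"ax":0,"ay":0,"az":0}]}}

```text
time_s: 2.2
tcp_pos: [492.7, 239.5, 205.7]
ee_rot: [-0.001, -0.001, 1.0, -0.0]
force: [-0.1, -0.6, 0.1]
width: 85.2
grasp_force: 0.0
```

```bash
cat > look.py <<'E'
from workcell import env, snapshot
from h import *
import sys
np.set_printoptions(precision=2,suppress=True)
n=sys.argv[1]
o=env.get_obs();s=snapshot('wrist');pickle.dump((o,s),open(n+'.pkl','wb'))
print(o['tcp_pos'],o['ee_rot'],abs(o['joint_vel']).max(),o['time_s'],o['width']);cv2.imwrite(f'pics/{n}.png',s['color'][:,:,::-1])
W=cloud(s,o);hsv=cv2.cvtColor(s['color'],cv2.COLOR_RGB2HSV)
m=((hsv[...,1]>110)&((hsv[...,0]<15)|(hsv[...,0]>170))&(W[...,2]>8)&(W[...,2]<45)).astype(np.uint8)
k,l,st,ce=cv2.connectedComponentsWithStats(m)
for i in range(1,k):
    if st[i,4]>150:
        t=W[l==i];tt=t[t[:,2]>20];print(st[i],np.median(t,0),t[:,2].max(),cv2.minAreaRect(tt[:,:2].astype(np.float32)))
E
python3 look.py w2
```

```text
[492.68 239.5  205.68] [-0. -0.  1. -0.] 0.0822778577749682 2.2 85.22604337795406
[ 309  155   39   66 1516] [488.77 245.03  32.59] 39.62559199683665 ((489.4201354980469, 245.22897338867188), (62.21343994140625, 31.62115478515625), 8.345024108886719)
[ 404  168   38   36 1085] [486.22 339.59  34.93] 38.97122429442061 ((487.2676086425781, 340.6784362792969), (36.231929779052734, 36.24985885620117), 2.879776954650879)
```

View pics/w2.png

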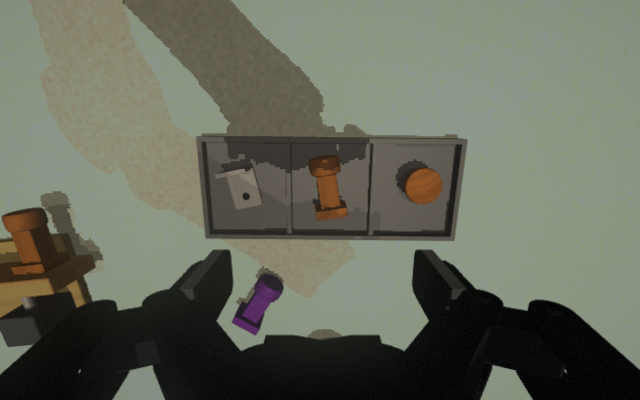

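The wrist view shows the peg at about (327,188), foot towards the bottom of the picture (+x), yaw about 8.3°. Its measured 62x32 mm matches the given size. I'm going to a hover with the jaws part open so they fit the pocket.

>>> {"api": "drive_tool", "payload": {"targets": [{"tx":-0.001,"ty":0.006,"tz":0,"ax":0,"ay":0,"az":-0.145},{"tx":0,"ty":0,"tz":0.03,"ax":0,"ay":0,"az":0},{"tx":0,"ty":0,"tz":0.04,"ax":0,"ay":0,"az":0},{"tx":0,"ty":0,"tz":0.04,"ax":0,"ay":0,"az":0},{"tx":0,"ty":0,"tz":0.02,"ax":0,"ay":0,"az":0},{"tx":0,"ty":0,"tz":0,"ax":0,"ay":0,"az":0},{"tx":0,"ty":0,"tz":0,"ax":0,"ay":0,"az":0}], "jaw": -0.1}}

```text
time_s: 2.95
tcp_pos: [494.3, 246.4, 76.7]
ee_rot: [0.0, -0.073, 0.997, -0.0]
force: [-0.7, -0.3, 0.9]
width: 38.5
grasp_force: 0.0
```

```bash
python3 look.py w3
```

```text
[494.29 246.38  76.67] [ 0.   -0.07  1.   -0.  ] 0.028841906035994198 2.95 38.47569624887525
[ 295  173   53  108 4634] [488.64 244.43  32.48] 39.766977214501395 ((489.80352783203125, 244.454345703125), (62.59816360473633, 31.278385162353516), 9.33314037322998)
[ 444  216   68   60 3209] [485.02 337.64  34.81] 39.07184937226805 ((487.27789306640625, 340.7188720703125), (37.50819778442383, 36.75667190551758), 23.072988510131836)
```

View pics/w3.png

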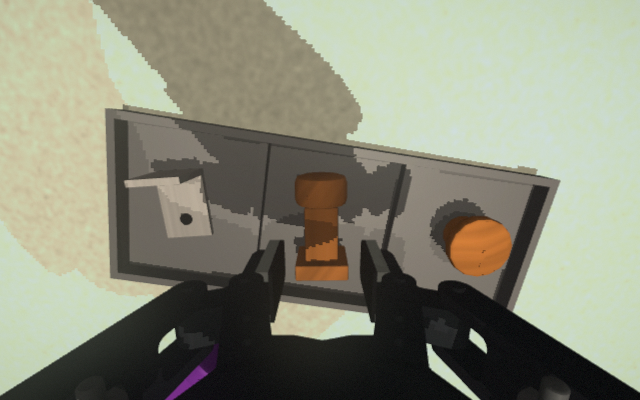

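The wrist view shows the peg at (321,225), aligned with the tool, between the fingers at columns 275 and 375, and both fingers are clear of the pocket dividers. Descending and gripping.

>>> {"api": "drive_tool", "payload": {"targets": [{"tx":0,"ty":-0.001,"tz":0.02,"ax":0,"ay":0,"az":0},{"tx":0,"ty":0,"tz":0.015,"ax":0,"ay":0,"az":0},{"tx":0,"ty":0,"tz":0.01,"ax":0,"ay":0,"az":0},{"tx":0,"ty":0,"tz":0.005,"ax":0,"ay":0,"az":0},{"tx":0,"ty":0,"tz":0,"ax":0,"ay":0,"az":0},{"tx":0,"ty":0,"tz":0,"ax":0,"ay":0,"az":0}]}}

```text
time_s: 3.6
tcp_pos: [494.5, 245.3, 27.0]
ee_rot: [0.001, -0.074, 0.997, 0.0]
force: [0.2, 0.3, 0.6]
width: 38.6
grasp_force: 0.0
```

>>> {"api": "drive_tool", "payload": {"targets": [{"tx":0,"ty":0,"tz":0,"ax":0,"ay":0,"az":0},{"tx":0,"ty":0,"tz":0,"ax":0,"ay":0,"az":0},{"tx":0,"ty":0,"tz":0,"ax":0,"ay":0,"az":0},{"tx":0,"ty":0,"tz":0,"ax":0,"ay":0,"az":0},{"tx":0,"ty":0,"tz":0,"ax":0,"ay":0,"az":0},{"tx":0,"ty":0,"tz":0,"ax":0,"ay":0,"az":0},{"tx":0,"ty":0,"tz":0,"ax":0,"ay":0,"az":0}], "jaw": -1, "squeeze": 80}}

```text
time_s: 4.3
tcp_pos: [494.6, 245.3, 27.2]
ee_rot: [0.001, -0.074, 0.997, 0.0]
force: [-0.7, -1.5, 6.0]
width: 18.2
grasp_force: 78.3
```

>>> {"api": "drive_tool", "payload": {"targets": [{"tx":0,"ty":0,"tz":-0.01,"ax":0,"ay":0,"az":0},{"tx":0,"ty":0,"tz":-0.02,"ax":0,"ay":0,"az":0},{"tx":0,"ty":0,"tz":-0.03,"ax":0,"ay":0,"az":0},{"tx":0,"ty":0,"tz":-0.03,"ax":0,"ay":0,"az":0},{"tx":0,"ty":0,"tz":-0.03,"ax":0,"ay":0,"az":0},{"tx":0,"ty":0,"tz":-0.02,"ax":0,"ay":0,"az":0},{"tx":0,"ty":0,"tz":0,"ax":0,"ay":0,"az":0},{"tx":0,"ty":0,"tz":0,"ax":0,"ay":0,"az":0}]}}

```text
time_s: 5.1
tcp_pos: [494.1, 244.7, 166.6]
ee_rot: [0.0, -0.073, 0.997, -0.0]
force: [0.2, -0.1, -1.7]
width: 18.5
grasp_force: 78.2
```

```bash
python3 - <<'E'
from workcell import env, snapshot
from h import *
np.set_printoptions(precision=2,suppress=True)
o=env.get_obs();s=snapshot('wrist');pickle.dump((o,s),open('w4.pkl','wb'))
print(o['tcp_pos'],o['ee_rot'],o['width'],o['grasp_force'],o['force'],o['time_s'])
cv2.imwrite('pics/w4.png',s['color'][:,:,::-1])
T=s['T_tool_cam'];v,u=np.mgrid[:400,:640];z=s['range_z'];K=s['K']
P=np.stack([(u-K[0,2])/K[0,0]*z,(v-K[1,2])/K[1,1]*z,z],-1)@T[:3,:3].T+T[:3,3]
hsv=cv2.cvtColor(s['color'],cv2.COLOR_RGB2HSV)
m=(hsv[...,1]>110)&((hsv[...,0]<15)|(hsv[...,0]>170))&(z>0)&(abs(P)<50).all(-1)
p=P[m];print(len(p),p.min(0),p.max(0))
for a,b in((-40,-20),(-20,-10),(10,20),(20,45)):   # tool x bands: foot at -x, head at +x
    k=(p[:,0]>a)&(p[:,0]<b)
    if k.any():
        t=p[k];print((a,b),k.sum(),'y',np.percentile(t[:,1],[2,98]),'z',np.percentile(t[:,2],[2,50,98]),'x',np.percentile(t[:,0],[1,99]))
r=cv2.minAreaRect(p[:,:2].astype(np.float32));print(r)
t=p;
# rail & hole with fixed cameras
for n in('side','scene'):
    s=snapshot(n);pickle.dump(s,open(n+'4.pkl','wb'));cv2.imwrite(f'pics/{n}4.png',s['color'][:,:,::-1])
E
```

```text
[494.08 244.66 166.64] [ 0.   -0.07  1.   -0.  ] 18.479652189064453 78.17149043083191 [ 0.21 -0.12 -1.7 ] 5.1
7602 [-26.41 -15.62 -45.19] [36.26 44.02 15.35]
(-40, -20) 628 y [-12.13  12.13] z [-11.51 -10.48  -9.42] x [-25.91 -20.05]
(-20, -10) 1203 y [-10.77  10.72] z [-11.5   -6.87  -3.5 ] x [-19.82 -10.19]
(10, 20) 867 y [-10.52   9.72] z [-9.61 -4.63 -2.65] x [10.15 19.96]
(20, 45) 3145 y [-14.31  13.78] z [-10.9   -7.35  10.5 ] x [20.24 36.06]
((5.754093170166016, 14.390989303588867), (57.46227264404297, 63.501041412353516), 86.61631774902344)
```

View pics/w4.png

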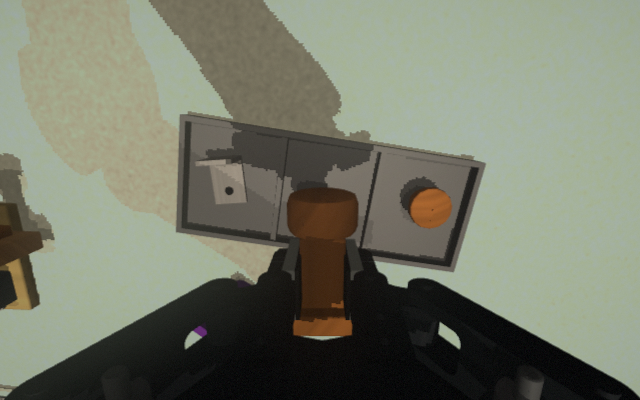

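The wrist view shows the peg held squarely: head at (322,210), foot at (322,327), with the other tray parts undisturbed. Next I measure tilt in the hand, the rail plane and the hole.

```bash
python3 - <<'E'
from h import *
np.set_printoptions(precision=3,suppress=True)
o,s=pickle.load(open('w4.pkl','rb'))
T=s['T_tool_cam'];v,u=np.mgrid[:400,:640];z=s['range_z'];K=s['K']
P=np.stack([(u-K[0,2])/K[0,0]*z,(v-K[1,2])/K[1,1]*z,z],-1)@T[:3,:3].T+T[:3,3]
hsv=cv2.cvtColor(s['color'],cv2.COLOR_RGB2HSV)
m=(hsv[...,1]>110)&((hsv[...,0]<15)|(hsv[...,0]>170))&(z>0)
w=m&(abs(P[...,1])<8)&(P[...,0]>-14)&(P[...,0]<14)&(P[...,2]<3);q=P[w]
print('waist fit',len(q),np.polyfit(q[:,0],q[:,2],1),q[:,2].std())
f=m&(abs(P[...,1])<14)&(P[...,0]>-25.5)&(P[...,0]<-18)&(P[...,2]<-7);q=P[f];print('foot top',np.median(q,0))
# midline yaw of peg in tool: row-wise mean of mask columns
pts=[]
for r in range(200,335,3):
    c=np.where(m[r,260:385])[0]+260
    if len(c)>30:
        k=P[r,c]; k=k[np.abs(k[:,0])<40]
        if len(k): pts.append((k[:,0].mean(),(k[0,1]+k[-1,1])/2,k[0,1],k[-1,1]))
pts=np.array(pts);print(np.polyfit(pts[:,0],pts[:,1],1));print(pts[::4])
s=pickle.load(open('side4.pkl','rb'));W=cloud(s)
# front face plane: points in z 35..68 between fitted pegs
hs=cv2.cvtColor(s['color'],cv2.COLOR_RGB2HSV)
c=np.array([582.7,-150.6]);
for it in range(3):
    a=np.deg2rad(6.2) if it==0 else a
    n=np.array([np.cos(a),np.sin(a)]);t=np.array([-n[1],n[0]])
    dx=(W[...,:2]-c)@n;dy=(W[...,:2]-c)@t
    g=(abs(dx)<7)&(abs(dy)<75)&(W[...,2]>20)&(W[...,2]<66)
    p=W[g];A=np.c_[p[:,1],p[:,2],np.ones(len(p))];co=np.linalg.lstsq(A,p[:,0],rcond=None)[0]
    a=np.arctan(-co[0]);c=np.array([co@[c[1],42,1],c[1]])
    print(len(p),co,np.rad2deg(a),(p[:,0]-A@co).std())
gray=cv2.cvtColor(s['color'],cv2.COLOR_RGB2GRAY)[284:308,358:388].astype(int)
print(gray[6:18,8:22])
h=cv2.cvtColor(s['color'],cv2.COLOR_RGB2GRAY).astype(float)[288:304,364:382];bg=np.median(h);wt=np.clip(bg-15-h,0,None)
yy,xx=np.mgrid[288:304,364:382];uv=((wt*xx).sum()/wt.sum(),(wt*yy).sum()/wt.sum());print(uv)
nv=np.array([1,-co[0],-co[1]]);print('hole',ray(s,uv,co[2],n=nv))
for n in('side4','scene4'):
    s=pickle.load(open(n+'.pkl','rb'));W=cloud(s)
    g=(W[...,2]>64)&(W[...,2]<76)&(np.hypot(W[...,0]-592,W[...,1]+150)<140)&(cv2.cvtColor(s['color'],cv2.COLOR_RGB2HSV)[...,1]>60)
    t=W[g];print(n,cv2.minAreaRect(t[:,:2].astype(np.float32)),np.percentile(t[:,2],[50,95,99]))
E
```

```text
waist fit 2115 [-0.311 -6.455] 11.174621638257769
foot top [-21.655   0.199 -10.527]
[-0.009 -0.034]
[[ 35.008  -0.269 -14.854  14.315]
 [ 30.546   0.126 -14.76   15.013]
 [ 25.426  -0.329 -15.194  14.536]
 [ 20.47   -0.251 -11.269  10.767]
 [ 13.491  -0.514 -10.662   9.634]
 [  7.891  -0.196  -9.267   8.875]
 [  2.24   -0.145  -9.293   9.003]
 [ -3.62   -0.081  -9.231   9.069]
 [ -9.583  -0.233  -9.213   8.747]
 [-16.207   0.036  -9.35    9.422]
 [-16.782   1.904 -10.865  14.674]
 [-23.424  -0.053 -11.09   10.985]]
1365 [ -0.112   0.    566.841] 6.363849960324512 0.5507604555749102
1366 [ -0.112   0.    566.841] 6.363995621518351 0.5505645682707948
1366 [ -0.112   0.    566.841] 6.363995621518351 0.5505645682707948
[[48 50 45 49 48 48 47 49 48 49 53 61 75 93]
 [49 50 48 47 49 47 49 51 50 51 51 51 57 73]
 [49 49 50 48 47 50 48 47 48 47 50 50 53 56]
 [50 52 48 49 45 48 49 46 46 49 48 49 49 52]
 [51 51 46 45 41 41 43 45 47 48 48 48 47 49]
 [49 50 49 41 33 29 37 44 46 46 47 48 47 48]
 [48 50 46 41 31 22 29 41 47 50 47 48 47 48]
 [50 50 46 44 35 26 30 34 46 46 48 47 47 48]
 [52 48 50 47 42 35 33 38 46 48 49 48 47 48]
 [51 51 50 51 47 43 41 43 49 48 49 46 48 47]
 [51 50 51 48 49 47 46 47 48 48 48 49 49 48]
 [50 50 47 52 49 48 48 46 47 48 48 48 49 49]]
(np.float64(371.15384615384613), np.float64(296.20512820512823))
hole [ 583.7   -151.055   41.2  ]
side4 ((592.1729736328125, -152.03057861328125), (19.495670318603516, 259.7395935058594), 6.356809616088867) [69.626 71.231 71.814]
scene4 ((591.0159301757812, -147.6785125732422), (19.274080276489258, 260.078857421875), 6.261862277984619) [69.745 71.252 71.901]
```

>>> {"api": "drive_tool", "payload": {"targets": [{"tx":0,"ty":0,"tz":-0.011,"ax":0,"ay":0,"az":0.036},{"tx":-0.001,"ty":-0.02,"tz":0,"ax":0,"ay":0,"az":0},{"tx":-0.001,"ty":-0.04,"tz":0,"ax":0,"ay":0,"az":0},{"tx":-0.001,"ty":-0.04,"tz":0,"ax":0,"ay":0,"az":0},{"tx":-0.001,"ty":-0.04,"tz":0,"ax":0,"ay":0,"az":0},{"tx":-0.001,"ty":-0.04,"tz":0,"ax":0,"ay":0,"az":0},{"tx":-0.001,"ty":-0.04,"tz":0,"ax":0,"ay":0,"az":0},{"tx":-0.001,"ty":-0.04,"tz":0,"ax":0,"ay":0,"az":0},{"tx":-0.001,"ty":-0.04,"tz":0,"ax":0,"ay":0,"az":0},{"tx":-0.001,"ty":-0.038,"tz":0,"ax":0,"ay":0,"az":0},{"tx":0,"ty":0,"tz":0,"ax":0,"ay":0,"az":0},{"tx":0,"ty":0,"tz":0,"ax":0,"ay":0,"az":0}]}}

```text
time_s: 6.45
tcp_pos: [540.5, -91.0, 177.2]
ee_rot: [-0.0, -0.054, 0.999, 0.0]
force: [0.2, 0.9, -1.2]
width: 18.5
grasp_force: 78.3
```

>>> {"api": "drive_tool", "payload": {"targets": [{"tx":0,"ty":0,"tz":0,"ax":0,"ay":0,"az":0},{"tx":0,"ty":0,"tz":0,"ax":0,"ay":0,"az":0}]}}

```text
time_s: 6.65
tcp_pos: [540.5, -87.9, 177.4]
ee_rot: [-0.0, -0.057, 0.998, 0.0]
force: [0.4, -0.3, -0.2]
width: 18.5
grasp_force: 78.3
```

```bash
python3 - <<'E'
from workcell import env, snapshot
from h import *
np.set_printoptions(precision=3,suppress=True)
o=env.get_obs();s=snapshot('wrist');pickle.dump((o,s),open('w5.pkl','wb'))
print(o['tcp_pos'],o['ee_rot'],o['width'],o['force'],o['time_s'])
cv2.imwrite('pics/w5.png',s['color'][:,:,::-1])
W=cloud(s,o);a=np.deg2rad(6.36);c=np.array([583,-151.])
for it in range(3):
    n=np.array([np.cos(a),np.sin(a)]);t=np.array([-n[1],n[0]])
    dx=(W[...,:2]-c)@n;dy=(W[...,:2]-c)@t
    g=(abs(dx)<5)&(abs(dy)<75)&(W[...,2]>22)&(W[...,2]<66)
    p=W[g];A=np.c_[p[:,1],p[:,2],np.ones(len(p))];co=np.linalg.lstsq(A,p[:,0],rcond=None)[0]
    a=np.arctan(-co[0]);c=np.array([co@[c[1],42,1],c[1]])
print('front',len(p),co,np.rad2deg(a),(p[:,0]-A@co).std(),'face x at y=-151:',c)
g=(W[...,2]>67)&(W[...,2]<75)&(np.hypot(W[...,0]-592,W[...,1]+150)<140)
t=W[g];print('top',cv2.minAreaRect(t[:,:2].astype(np.float32)),np.median(t[:,2]))
Rw,cc=campose(s,o);q=s['K']@(Rw.T@(np.array([c[0],c[1],42])-cc));print('hole px predicted',q[:2]/q[2])
u,v=(q[:2]/q[2]).round().astype(int);gr=cv2.cvtColor(s['color'],cv2.COLOR_RGB2GRAY)
print(gr[v-9:v+10,u-12:u+13])
E
```

```text
[540.531 -87.918 177.411] [-0.    -0.057  0.998  0.   ] 18.480594195408617 [ 0.419 -0.311 -0.196] 6.65
front 2238 [ -0.112   0.001 566.589] 6.375878232276328 0.2579378036916838 face x at y=-151: [ 583.495 -151.   ]
top ((592.0310668945312, -149.94781494140625), (18.80375099182129, 259.7704772949219), 6.322690486907959) 71.55228814415055
hole px predicted [248.737 237.11 ]
[[63 61 63 62 63 62 61 62 62 59 55 54 55 54 57 56 56 56 55 58 58 59 58 57
  58]
 [54 55 55 54 54 54 53 54 54 51 50 52 52 52 51 52 51 50 51 52 49 53 52 51
  48]
 [55 55 57 56 58 56 56 55 52 53 53 51 52 52 53 52 52 51 51 50 50 52 52 51
  52]
 [56 55 53 55 55 55 55 54 53 53 53 53 53 53 53 55 54 53 54 52 52 52 52 53
  53]
 [57 56 54 55 56 56 55 53 53 53 52 53 54 53 53 53 52 51 51 52 51 52 51 51
  53]
 [56 55 54 56 55 56 53 51 52 52 53 53 50 52 49 52 51 52 53 51 51 50 51 50
  52]
 [55 53 56 53 54 54 49 53 50 51 51 52 53 52 52 51 51 50 50 52 50 51 48 51
  49]
 [53 53 52 52 52 52 50 49 51 51 49 51 50 50 49 48 52 53 50 49 50 49 49 50
  50]
 [52 54 54 55 53 51 51 50 44 40 36 36 36 34 35 43 52 51 49 52 51 50 50 50
  50]
 [54 52 54 54 53 54 50 42 32 29 31 26 27 26 29 34 47 53 51 48 52 53 50 50
  51]
 [54 55 54 50 52 53 47 36 29 30 29 28 31 30 32 39 50 50 51 51 50 51 51 51
  49]
 [54 54 54 50 50 51 50 48 40 40 34 34 36 42 46 48 49 49 51 50 50 50 48 50
  50]
 [55 52 51 50 51 49 51 49 48 47 48 48 48 49 51 49 50 50 48 49 49 51 50 49
  50]
 [54 54 49 48 51 49 48 50 49 48 51 49 48 51 48 47 48 49 47 48 47 48 50 48
  48]
 [52 50 50 49 47 48 49 49 50 50 50 49 48 48 48 48 47 49 49 49 48 48 47 48
  47]
 [50 50 50 49 49 49 49 50 48 47 49 48 47 48 47 50 47 49 48 48 47 48 47 46
  48]
 [50 50 50 50 50 51 50 48 51 51 50 49 49 50 50 49 50 50 49 50 50 50 50 50
  48]
 [51 52 51 50 52 49 52 50 52 52 49 49 51 49 51 52 49 50 51 51 51 50 49 50
  50]
 [53 50 50 50 52 51 52 50 52 52 52 52 50 52 50 51 50 50 52 52 49 50 50 50
  50]]
```

View pics/w5.png

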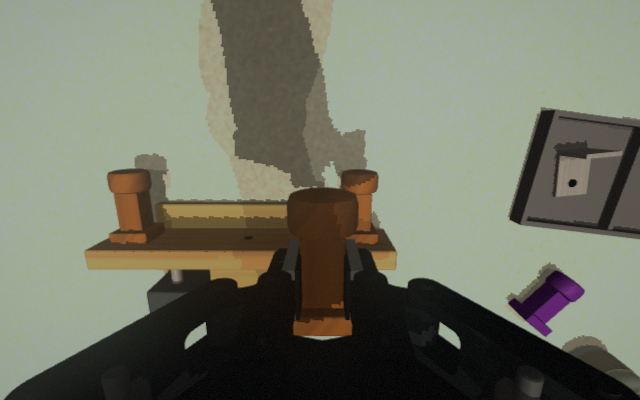

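The wrist view shows the rail front with the hole at (248,237) between the fitted pegs at (130,205) and (360,205). The hole is within 1 mm of the fixed-camera estimate. Next: tilt in the hand and the shift to a standoff 25 mm in front of the face.

```bash
cat > peg.py <<'E'
from workcell import env, snapshot
from h import *
np.set_printoptions(precision=4,suppress=True)
o=env.get_obs();q=o['ee_rot'];Rt=R.from_quat([q[1],q[2],q[3],q[0]]).as_matrix()
print(o['tcp_pos'],Rt.T.tolist()[0],'z',Rt[:,2],'yaw',np.rad2deg(np.arctan2(-Rt[1,0],-Rt[0,0])),'F',o['force'],o['time_s'])
foot=Rt@np.array([-26.2,-0.1,5.9])+o['tcp_pos'];hole=np.array([583.5,-151.2,42])
a=np.deg2rad(6.36);n=np.array([np.cos(a),np.sin(a),0]);t=np.array([-n[1],n[0],0])
d=hole-foot;print('gap',d@n,'left(+y) to go',d@t,'up to go',d[2])
print('tool shift to 25mm standoff (mm)',Rt.T@(d-25*n))
E
python3 peg.py; python3 - <<'E'
from h import *
for f in('w4','w5'):
    o,s=pickle.load(open(f+'.pkl','rb'))
    T=s['T_tool_cam'];v,u=np.mgrid[:400,:640];z=s['range_z'];K=s['K']
    P=np.stack([(u-K[0,2])/K[0,0]*z,(v-K[1,2])/K[1,1]*z,z],-1)@T[:3,:3].T+T[:3,3]
    w=(z>0)&(abs(P[...,1])<7)&(P[...,0]>-13)&(P[...,0]<15)&(abs(P[...,2]+4)<4);p=P[w]
    c=np.polyfit(p[:,0],p[:,2],1);k=abs(p[:,2]-np.polyval(c,p[:,0]))<1.5;c=np.polyfit(p[k,0],p[k,2],1)
    print(f,len(p),k.sum(),c,'deg',np.rad2deg(np.arctan(c[0])),p[k,2].std())
    f=(z>0)&(abs(P[...,1])<14)&(P[...,0]>-25)&(P[...,0]<-17.5)&(abs(P[...,2]+10)<2);print(np.polyfit(P[f][:,0],P[f][:,2],1),np.median(P[f][:,2]),P[f][:,0].min())
E
```

```text
[540.5416 -88.0485 177.421 ] [-0.9935114929419917, -0.1137317600546012, 1.2126709747374932e-05] z [-0.0001  0.0007 -1.    ] yaw 6.530480323122617 F [ 0.1159 -0.1724 -1.037 ] 6.7
gap 9.498301063656157 left(+y) to go -67.50337184083826 up to go -129.52060827564966
tool shift to 25mm standoff (mm) [ 15.7009 -67.5427 129.4761]
w4 1835 1823 [ 3.9567666e-03 -4.5270694e+00] deg 0.22670484333678417 0.5495758038550566
[ 1.37989164e-03 -1.04828701e+01] -10.528039069707162 -24.96746341576717
w5 1839 1828 [-3.19871923e-03 -4.55664592e+00] deg -0.18327248656780362 0.5503470310224904
[ 9.65556512e-03 -1.03474064e+01] -10.556066830305134 -24.960861974491962
```

>>> {"api": "drive_tool", "payload": {"targets": [{"tx":0.004,"ty":-0.012,"tz":0,"ax":0,"ay":0,"az":0.003},{"tx":0.006,"ty":-0.022,"tz":0,"ax":0,"ay":0,"az":0},{"tx":0.006,"ty":-0.022,"tz":0,"ax":0,"ay":0,"az":0},{"tx":0,"ty":-0.0115,"tz":0,"ax":0,"ay":0,"az":0},{"tx":0,"ty":0,"tz":0.02,"ax":0,"ay":0,"az":0},{"tx":0,"ty":0,"tz":0.03,"ax":0,"ay":0,"az":0},{"tx":0,"ty":0,"tz":0.03,"ax":0,"ay":0,"az":0},{"tx":0,"ty":0,"tz":0.03,"ax":0,"ay":0,"az":0},{"tx":0,"ty":0,"tz":0.015,"ax":0,"ay":0,"az":0},{"tx":0,"ty":0,"tz":0.004,"ax":0,"ay":0,"az":0},{"tx":0,"ty":0,"tz":0,"ax":0,"ay":0,"az":0},{"tx":0,"ty":0,"tz":0,"ax":0,"ay":0,"az":0}]}}

```text
time_s: 7.9
tcp_pos: [532.8, -158.8, 49.1]
ee_rot: [0.001, -0.054, 0.999, -0.0]
force: [-0.5, 0.2, -0.8]
width: 18.6
grasp_force: 78.3
```

>>> {"api": "drive_tool", "payload": {"targets": [{"tx":0,"ty":0,"tz":0,"ax":0,"ay":0,"az":0},{"tx":0,"ty":0,"tz":0,"ax":0,"ay":0,"az":0},{"tx":0,"ty":0,"tz":0,"ax":0,"ay":0,"az":0}]}}

```text
time_s: 8.2
tcp_pos: [532.4, -158.9, 49.0]
ee_rot: [0.001, -0.054, 0.999, -0.0]
force: [0.8, 0.3, -0.8]
width: 18.7
grasp_force: 78.3
```

```bash
sed -i 's/,5.9\]/,5.7]/' peg.py; python3 peg.py; python3 - <<'E'
from workcell import env,snapshot
import cv2
s=snapshot('side')
cv2.imwrite('pics/side6.png',cv2.resize(s['color'][220:380,280:480,::-1],None,fx=4,fy=3.75,interpolation=cv2.INTER_CUBIC))
E
```

```text
[ 532.3671 -158.9328   48.9675] [-0.9941692041647262, -0.10782537261906111, -0.0011324795961634348] z [ 0.0012 -0.0003 -1.    ] yaw 6.189976934408402 F [ 0.7699  0.3175 -0.8288] 8.2
gap 25.468833591563588 left(+y) to go 2.2012727764272944 up to go -1.2971796500002242
tool shift to 25mm standoff (mm) [-0.4608  2.2032  1.2967]
```

View pics/side6.png

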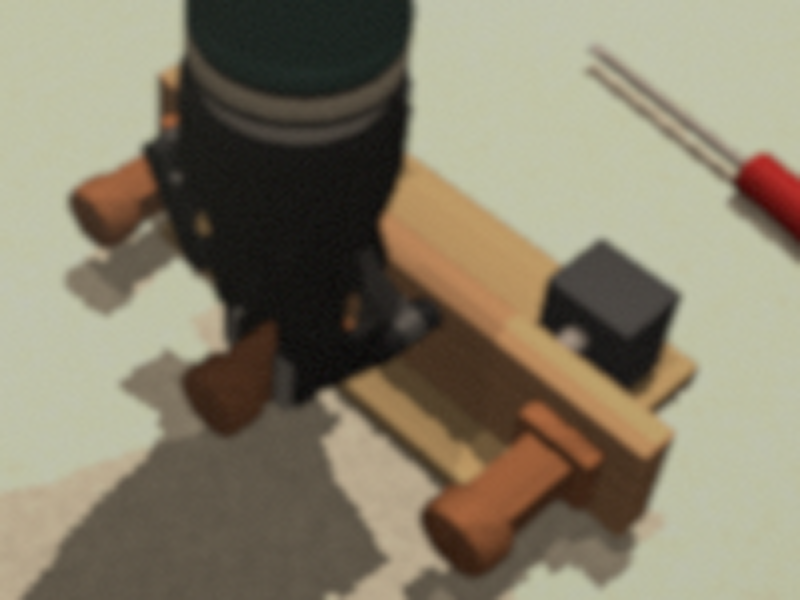

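The side crop shows the peg in the gripper, standing clear in front of the rail between the fitted pegs. I'm correcting 2 mm left and 1.3 mm down, then approaching.

>>> {"api": "drive_tool", "payload": {"targets": [{"tx":0,"ty":0.0022,"tz":0.0013,"ax":0,"ay":0,"az":-0.003},{"tx":-0.006,"ty":0,"tz":0,"ax":0,"ay":0,"az":0},{"tx":-0.008,"ty":0,"tz":0,"ax":0,"ay":0,"az":0},{"tx":-0.006,"ty":0,"tz":0,"ax":0,"ay":0,"az":0},{"tx":0,"ty":0,"tz":0,"ax":0,"ay":0,"az":0},{"tx":0,"ty":0,"tz":0,"ax":0,"ay":0,"az":0},{"tx":0,"ty":0,"tz":0,"ax":0,"ay":0,"az":0}]}}

```text
time_s: 8.95
tcp_pos: [551.2, -154.4, 46.9]
ee_rot: [-0.0, -0.056, 0.998, -0.0]
force: [0.6, 0.6, -0.4]
width: 18.9
grasp_force: 78.3
```

```bash
python3 peg.py
```

```text
[ 551.2446 -154.4275   46.8748] [-0.993828005402542, -0.11092949809176432, 0.0007362952630273285] z [-0.0007 -0.0001 -1.    ] yaw 6.368901555970735 F [ 0.5947  0.6045 -0.4206] 8.95
gap 6.218605426743619 left(+y) to go -0.269440070034413 up to go 0.8444494402872635
tool shift to 25mm standoff (mm) [18.7821 -0.2665 -0.8306]
```

>>> {"api": "drive_tool", "payload": {"targets": [{"tx":0,"ty":0,"tz":-0.0008,"ax":0,"ay":0,"az":0},{"tx":-0.002,"ty":0,"tz":0,"ax":0,"ay":0,"az":0},{"tx":-0.002,"ty":0,"tz":0,"ax":0,"ay":0,"az":0},{"tx":-0.002,"ty":0,"tz":0,"ax":0,"ay":0,"az":0},{"tx":-0.002,"ty":0,"tz":0,"ax":0,"ay":0,"az":0},{"tx":-0.002,"ty":0,"tz":0,"ax":0,"ay":0,"az":0},{"tx":-0.002,"ty":0,"tz":0,"ax":0,"ay":0,"az":0},{"tx":0,"ty":0,"tz":0,"ax":0,"ay":0,"az":0},{"tx":0,"ty":0,"tz":0,"ax":0,"ay":0,"az":0},{"tx":0,"ty":0,"tz":0,"ax":0,"ay":0,"az":0}]}}

```text
time_s: 9.95
tcp_pos: [562.4, -153.1, 47.5]
ee_rot: [-0.001, -0.055, 0.998, -0.0]
force: [-4.1, -0.7, -0.3]
width: 18.5
grasp_force: 78.3
```

```bash
python3 peg.py
```

```text
[ 562.4461 -153.1459   47.4981] [-0.9938429329673938, -0.11077738642724377, 0.002143652751195855] z [-0.0021 -0.0002 -1.    ] yaw 6.360145091686603 F [-4.1174 -0.666  -0.2748] 9.95
gap -5.047792811514505 left(+y) to go -0.2986846117485398 up to go 0.2580557993910588
tool shift to 25mm standoff (mm) [30.0483 -0.2986 -0.1937]
```

The force is 4.1 N at 5 mm of travel, which agrees with the 0.8 N/mm springs. Pushing the rest.

>>> {"api": "drive_tool", "payload": {"targets": [{"tx":-0.0015,"ty":0,"tz":0,"ax":0,"ay":0,"az":0},{"tx":-0.0015,"ty":0,"tz":0,"ax":0,"ay":0,"az":0},{"tx":-0.0015,"ty":0,"tz":0,"ax":0,"ay":0,"az":0},{"tx":-0.0015,"ty":0,"tz":0,"ax":0,"ay":0,"az":0},{"tx":-0.0015,"ty":0,"tz":0,"ax":0,"ay":0,"az":0},{"tx":0,"ty":0,"tz":0,"ax":0,"ay":0,"az":0},{"tx":0,"ty":0,"tz":0,"ax":0,"ay":0,"az":0},{"tx":0,"ty":0,"tz":0,"ax":0,"ay":0,"az":0},{"tx":0,"ty":0,"tz":0,"ax":0,"ay":0,"az":0}]}}

```text
time_s: 10.85
tcp_pos: [567.9, -152.5, 47.5]
ee_rot: [-0.003, -0.055, 0.998, -0.0]
force: [-8.1, 0.1, 4.2]
width: 18.8
grasp_force: 78.7
```

```bash
python3 peg.py; python3 - <<'E'
from workcell import env,snapshot
from h import *
np.set_printoptions(precision=2,suppress=True)
o=env.get_obs();s=snapshot('wrist');pickle.dump((o,s),open('w7.pkl','wb'));cv2.imwrite('pics/w7.png',s['color'][:,:,::-1])
print(o['width'],o['grasp_force'],o['force'])
T=s['T_tool_cam'];v,u=np.mgrid[:400,:640];z=s['range_z'];K=s['K']
P=np.stack([(u-K[0,2])/K[0,0]*z,(v-K[1,2])/K[1,1]*z,z],-1)@T[:3,:3].T+T[:3,3]
w=(z>0)&(abs(P[...,1])<7)&(P[...,0]>-13)&(P[...,0]<15)&(abs(P[...,2]+4)<4);p=P[w]
c=np.polyfit(p[:,0],p[:,2],1);k=abs(p[:,2]-np.polyval(c,p[:,0]))<1.5;c=np.polyfit(p[k,0],p[k,2],1);print('waist',c,np.rad2deg(c[0]))
h=(z>0)&(abs(P[...,1])<16)&(P[...,0]>21)&(P[...,0]<45)&(abs(P[...,2])<14);print('head end x',np.percentile(P[h][:,0],[98,99.5]))
f=(z>0)&(abs(P[...,1])<14)&(P[...,0]>-25)&(P[...,0]<-17.5)&(abs(P[...,2]+10)<2);print('foot top',np.median(P[f][:,2]))
for n in('scene','side'):
    s=snapshot(n);W=cloud(s)
    g=(W[...,2]>66)&(W[...,2]<75)&(np.hypot(W[...,0]-600,W[...,1]+150)<145)&(cv2.cvtColor(s['color'],cv2.COLOR_RGB2HSV)[...,1]>60)
    t=W[g];print(n,cv2.minAreaRect(t[:,:2].astype(np.float32)))
E
```

```text
[ 567.9222 -152.5257   47.4713] [-0.9938454979227227, -0.11059516413086787, 0.006311571088245873] z [-0.0063 -0.0008 -1.    ] yaw 6.349752295542382 F [-8.0962  0.054   4.1656] 10.85
gap -10.53465483810486 left(+y) to go -0.3026490403050992 up to go 0.3939680394637861
tool shift to 25mm standoff (mm) [35.5364 -0.309  -0.1696]
18.758390484849066 78.68513703346252 [-8.1   0.05  4.17]
waist [ 0.   -4.52] 0.16832708315379213
head end x [36.1  36.22]
foot top -10.626095171934217
scene ((586.2841186523438, -148.81689453125), (50.02524948120117, 260.454833984375), 6.030751705169678)
side ((583.2159423828125, -153.15396118164062), (57.459468841552734, 259.3316650390625), 6.377325057983398)
```

View pics/w7.png

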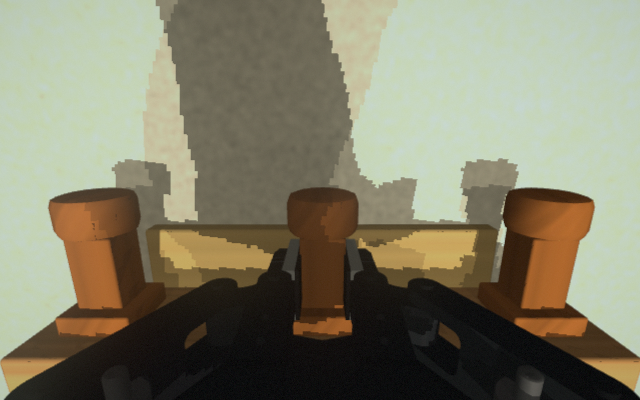

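The last wrist view shows the foot against the rail at (322,327), midway between the fitted feet at about (110,325) and (535,325). The rail is about 10.5 mm back at 8.1 N. The tool tilts 0.36° nose-down under load and carries a 4 N vertical force, so I'm trimming both while finishing the push.

>>> {"api": "drive_tool", "payload": {"targets": [{"tx":-0.0007,"ty":0,"tz":-0.0004,"ax":0,"ay":-0.003,"az":0},{"tx":-0.0007,"ty":0,"tz":-0.0004,"ax":0,"ay":-0.003,"az":0},{"tx":-0.0007,"ty":0,"tz":0,"ax":0,"ay":0,"az":0},{"tx":-0.0007,"ty":0,"tz":0,"ax":0,"ay":0,"az":0},{"tx":0,"ty":0,"tz":0,"ax":0,"ay":0,"az":0},{"tx":0,"ty":0,"tz":0,"ax":0,"ay":0,"az":0},{"tx":0,"ty":0,"tz":0,"ax":0,"ay":0,"az":0},{"tx":0,"ty":0,"tz":0,"ax":0,"ay":0,"az":0}]}}

```text
time_s: 11.8
tcp_pos: [569.0, -152.4, 47.5]
ee_rot: [-0.002, -0.055, 0.998, -0.0]
force: [-8.2, -1.8, 0.3]
width: 18.5
grasp_force: 78.3
```

```bash
python3 peg.py
```

```text
[ 569.0249 -152.4095   47.4826] [-0.9938840604081908, -0.11036380285611413, 0.0037822593333588454] z [-0.0038 -0.0003 -1.    ] yaw 6.3363331353581085 F [-8.2275 -1.8202  0.3183] 11.8
gap -11.658215343218792 left(+y) to go -0.29147408850662115 up to go 0.31642915375901026
tool shift to 25mm standoff (mm) [36.659  -0.3066 -0.1778]
```

>>> {"api": "drive_tool", "payload": {"targets": [{"tx":-0.0008,"ty":0,"tz":0,"ax":0,"ay":-0.003,"az":0},{"tx":-0.001,"ty":0,"tz":0,"ax":0,"ay":0,"az":0},{"tx":0,"ty":0,"tz":0,"ax":0,"ay":0,"az":0},{"tx":0,"ty":0,"tz":0,"ax":0,"ay":0,"az":0},{"tx":0,"ty":0,"tz":0,"ax":0,"ay":0,"az":0},{"tx":0,"ty":0,"tz":0,"ax":0,"ay":0,"az":0},{"tx":0,"ty":0,"tz":0,"ax":0,"ay":0,"az":0},{"tx":0,"ty":0,"tz":0,"ax":0,"ay":0,"az":0}]}}

```text
time_s: 12.6
tcp_pos: [570.1, -152.3, 47.5]
ee_rot: [-0.001, -0.055, 0.998, -0.0]
force: [-10.7, -0.5, 1.4]
width: 18.5
grasp_force: 78.5
```

```bash
python3 peg.py; python3 - <<'E'
from workcell import env,snapshot
from h import *
np.set_printoptions(precision=2,suppress=True)
for i in range(3):
    o=env.get_obs();print(o['force'],o['width'],o['grasp_force'],abs(o['joint_vel']).max());s=snapshot('wrist')
for n in('scene','side'):
    s=snapshot(n);W=cloud(s);nn=np.array([.9938,.1108])
    d=(W[...,:2]-[592,-150])@nn;l=(W[...,:2]-[592,-150])@[-nn[1],nn[0]]
    for lo,hi in((-128,-70),(70,128)):
        t=d[(W[...,2]>66)&(W[...,2]<73)&(l>lo)&(l<hi)&(abs(d)<45)&(cv2.cvtColor(s['color'],cv2.COLOR_RGB2HSV)[...,1]>60)]
        print(n,lo,len(t),np.percentile(t,[2,50,98]) if len(t) else '')
E
```

```text
[ 570.1487 -152.3302   47.4567] [-0.9938998783401644, -0.11026516542342842, 0.002150611436441592] z [-0.0021 -0.0002 -1.    ] yaw 6.330616114128965 F [-10.694   -0.5142   1.4092] 12.6
gap -12.793341328782757 left(+y) to go -0.24261603254607467 up to go 0.29960009955589584
tool shift to 25mm standoff (mm) [37.7938 -0.262  -0.2183]
[-10.69  -0.51   1.41] 18.49993095808211 78.45882654190063 0.001579576801939105
[-9.59 -0.92  1.72] 18.69165315681657 78.45910906791687 0.0017988316058578778
[-9.54 -1.36  1.31] 18.578030036681852 78.45908045768738 0.0011884710221150949
scene -128 69 [ 4.63 13.51 20.73]
scene 70 109 [ 4.12 13.4  20.84]
side -128 477 [ 3.4  11.32 21.18]
side 70 121 [ 3.89 11.49 21.03]
```

Force is about 10 N, the rail is about 12.5 mm back and even on both sides. The peg is level within 0.2° and about 0.3 mm from the hole centre, so I'm handing in.

```bash
python3 -c "
from workcell import ticket
print(ticket.job_done())"
```

```text
the job is handed in; nothing more can be done
None
```

The job is handed in with the arm still gripping and pressing: the peg's foot is flat and level on the rail, about 0.4 mm off the hole centre by my measurements, with the rail pushed back about 12.5 mm at roughly 10 N; no verdict came back.

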